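# Wipe pot shards off the potting slab under the grow light

## Robot

A 6-joint arm with a two-finger parallel gripper is mounted at the origin on the work surface. World frame = base frame: x ahead of the robot, y to its left, z up, the work surface at z = 0. Lengths are in m, angles in rad, forces in N, time in s.
With the tool pointing down it reaches from about 0.25 to 0.775 m from the base axis. Payload 4 kg.
Tool frame: the origin (TCP) lies midway between the tips of the shut fingers; the grasp point (between the pads) lies 19 mm behind it (arm.grip_point_offset is the distance from the TCP to the grasp point, in m); z points along the fingers, y is the line along which they close (so a half turn about z gives the same grasp; the last joint's range is limited). The gripper opens to 94 mm and grips with 3 to 60 N. Pads are 16 mm wide; open, the fingers measure 119 mm over their backs; the gripper's body (75 mm by 177 mm) begins 78 mm behind the grasp point.
Start: joints at [1.029, 0.087, 1.371, -0, 1.684, -0.103], TCP at [0.234, 0.498, 0.206] pointing down, gripper open.
Joint ranges: [-3.1, 3.1], [-0.76, 2.03], [0.27, 2.55], [-1.08, 4.22], [0.17, 2.65], [-2.57, 2.57]. Speed limits (rad/s): [2.79, 2.79, 3.14, 3.14, 3.14, 3.14].

## Interface

Orientations are given as a unit quaternion [w, x, y, z].
In Python, from workcell import arm gives the robot as it stands.
- The arm moves only by the shell command python3 -m handwheel 'ROWS' [FORCE]. ROWS is JSON, a list of rows, each a list of 5 numbers: the closure, from 0 (fully open) to 1 (shut), then the shift along the tool's x, y, z in mm, then the turn about the tool's z in degrees. A call has 1 to 20 rows; each row is the pose to reach, as a shift and turn from the pose commanded when the call began, along the tool's axes at that moment; what a row does not reach only later rows make up. A row lasts 1/10 s, in which the tool goes at most 50 mm and 8.59 degrees, less where a joint would pass 70% of its speed; a pose out of reach is approached as far as the arm can. A call with a gripper value outside its range is refused whole. The fingers move at their own pace and stop on an object; FORCE is the grip in N (left out, the last holds). Time passes only in rows, so rows that repeat a pose let the fingers close. It gives the time, the measured TCP pose, the force, the opening and the grip force at its end, in the units of the state.
- arm.observe(): the state, without advancing time (a new reading comes with each control period).
- arm.read_camera(name): name is "scene" or "top"; returns the picture (480x640x3 uint8, red, green, blue); there is no depth.
- arm.camera_params(name): a dict with "vfov" (degrees; the focal length in pixels is half the picture's height over the tangent of half this angle, whatever the lens; pixels are square), "cx", "cy" (the principal point, pixels), "R" (3x3) and "t" (3): a world point X has camera coordinates R X + t. Camera axes: x right, y down, z forward; pixel columns grow to the right and rows downward; lengths in m; the calibration is good to about 2 mm. A picture is of the moment at which its call begins. camera_params takes no time and is no camera call.
- arm.sign_off(): hands the job in; it is judged then, once.
The state is a dict: "time_s": time; "joint_positions": joint angles; "joint_velocities": joint speeds; "joint_efforts": joint torques, N m; "tool_pos": TCP position; "eef_rot": TCP orientation; "wrist_force": force on the tool from outside, world axes, zero at the start; "wrist_torque": the same for the moment, N m; "opening": finger opening in m; "gripper_force": force on a finger pad.
Only numpy, scipy, OpenCV 4.12 (cv2) and the standard library are available. Lean on these libraries where they do the work, as an engineer would, in place of code of your own. Each camera call takes 0.05 s, during which the arm holds its last target. There are 200 camera calls.

## Task

Take the scraper from the white saucer, reach in under the grow-light bar until the scraper's front end touches the steel back stop, and then wipe all three terracotta shards along the slab and off its end into the empty blue tray. Move the sharp shards with the scraper only, never with the gripper, do not knock the light bar, and leave the seedlings and the other things on the bench alone. Finally stand the scraper upright on the saucer again.

Things in the scene. Friction and masses are not known exactly. Their poses are not given: they have to be found in the camera images.
- slab: Fixed white slab on a wooden block, 140 deep (x) x 310 long (y), flat top 60 mm above the bench. Origin: centre of its footprint at bench height; x points to the back stop (away from the robot and to its left, yaw 0.42 to 0.78 rad), z up. The shards start within 100 mm of mid-length, so 50 mm at each end is clear. The catch tray is at one end (+y or -y, varies), the seedlings at the other.
- back_stop: Fixed dark steel upright along the slab's whole far long edge, 12 thick x 310 long, its top 30 mm above the slab's top. Frame the same as the slab's (same origin); its working face is the plane x = +70 mm in that frame.
- lamp: Fixed white grow-light bar over the slab, 340 long (y). Frame the same as the slab's: it spans x = -30 to +15 mm, height 208 to 232 mm above the bench. Posts 14 mm square behind the back stop at x = +95, y = +/-130 mm, each with an arm 14 mm wide to the bar at 220 to 232 mm. An upright gripper cannot get in under it; a tool leaning back towards the robot by about 40 degrees can.
- catch_tray: Fixed empty blue open tray at one end of the slab, 170 (x) x 94 (y) x 45 mm high, walls 4 mm, floor 4 mm, its near wall 3 mm from the slab's end. Origin: centre of its underside at bench height; axes parallel to the slab's.
- seed_tray: Fixed black seedling tray with green sprouts at the other end of the slab, 170 x 94 x 38 mm, sprouts to about 56 mm. Not to be touched and no shard may fall there. Origin: centre of its underside.
- scraper: Loose scraper standing on the saucer: black rubber foot 100 long (x) x 30 wide (y) x 20 mm high; on it an upright wooden grip plate 60 long (x = -48 to +12 mm), 18 thick (y), its top 80 mm above the underside. About 180 g. Origin: centre of the foot's underside; +x is its front, away from the grip, z up. Starts upright, front pointing away and left (yaw 0.98 to 1.45 rad).
- scraper_grip (a point): Point on the scraper's grip plate where it is well held: 18 mm behind the scraper's centre, 55 mm above its underside; pinch across y (18 mm).
- scraper_front (a point): Centre of the front end face of the scraper's foot, 50 mm ahead of its origin, 10 mm above its underside.
- saucer: Loose round white ceramic saucer on the bench, 164 mm across and 14 mm high, about 500 g; its flat inner floor, 134 mm across, is 7 mm above its underside. Origin: centre of its underside.
- shard1: Loose flat shard of broken terracotta pot lying on the slab, 60 long (x) x 42 wide (y, 34 at its ends) x 11 mm thick, about 50 g. Origin: centre of its underside, z up.
- shard2: Loose flat shard of broken terracotta pot lying on the slab, 60 long (x) x 42 wide (y, 34 at its ends) x 11 mm thick, about 50 g. Origin: centre of its underside, z up.
- shard3: Loose flat shard of broken terracotta pot lying on the slab, 60 long (x) x 42 wide (y, 34 at its ends) x 11 mm thick, about 50 g. Origin: centre of its underside, z up.
- jar: Bystander: closed glass mason jar with brass lid, 84 across, 135 mm high. Origin: centre of its underside.
- rake: Bystander: orange plastic hand rake lying flat, 200 long (x), 70 wide, 26 mm high. Origin: on the bench below mid-length.
- stakes: Bystander: clipped bundle of bamboo stakes lying flat, 300 long (x), 42 wide, 26 mm high. Origin: on the bench below its centre.

How it is judged:
By the outcome, as a careful person would: the job done as asked, in the order asked, and still so for the second after the job is handed in, with the robot touching nothing.
It also fails if it takes over 72 s, if anything falls off the work surface, if the arm or the gripper's body presses on something with over 40 N, if the wrist force passes 120 N, or if a joint passes its speed limit or range.

## Working session

There is one attempt and no reset: what is moved stays moved. The work goes in short steps, Python scripts to look and compute and a shell command to move; the robot and the scene stay as the last step left them, time stands still between calls to the robot, and variables do not carry over. Pictures are saved under pics/ and viewed, at most 10 in all, crops included, and the job is handed in when it is done.

```bash
mkdir -p pics; ls
python3 - <<'E'
from workcell import arm
import cv2
for n in("scene","top"):
    im=arm.read_camera(n); cv2.imwrite(f"pics/{n}0.png",im[:,:,::-1])
    p=arm.camera_params(n);print(n,p)
print(arm.observe(),arm.grip_point_offset)
E
```

```text
pics
scene {'vfov': 43.57097294960463, 'cx': 331.3205585570382, 'cy': 241.97854025170355, 'R': array([[ 0.73084931,  0.68252024,  0.00504004],
       [ 0.428884  , -0.45348378, -0.78128802],
       [-0.53095932,  0.57316541, -0.62415032]]), 't': array([-0.37552585, -0.21233765,  1.87458639])}
top {'vfov': 45.05489531230847, 'cx': 324.49929460098116, 'cy': 233.71417341014657, 'R': array([[-0.00122886, -0.99999281,  0.00358778],
       [-0.998302  ,  0.00101782, -0.05824165],
       [ 0.05823758, -0.00365326, -0.99829607]]), 't': array([-0.08215115,  0.54836556,  1.35701684])}
{'time_s': 0.1, 'joint_positions': array([ 1.02891913e+00,  8.78653591e-02,  1.37207301e+00, -1.41130339e-06,
        1.68355904e+00, -1.03097713e-01]), 'joint_velocities': array([-0.00169654, -0.00220133, -0.00207549,  0.00079883,  0.00190304,
       -0.00083167]), 'joint_efforts': array([ 1.62883582e-03, -3.41250014e+01, -3.03302658e+01,  7.18987221e-02,
        3.04097822e-02, -9.94860693e-05]), 'tool_pos': array([0.23341796, 0.49749081, 0.20444507]), 'eef_rot': array([-3.01169180e-04,  2.17634010e-01,  9.76029985e-01, -9.03505762e-04]), 'wrist_force': array([ 0.81803877, -0.15899183, -0.59764775]), 'wrist_torque': array([-0.03507298, -0.02939501,  0.05966918]), 'gripper_force': 0.0, 'opening': 0.09431421190357353} 0.0188
```

View pics/top0.png

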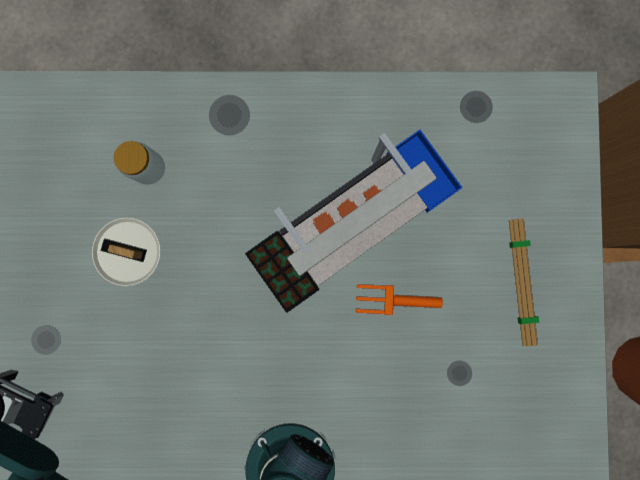

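View pics/scene0.png

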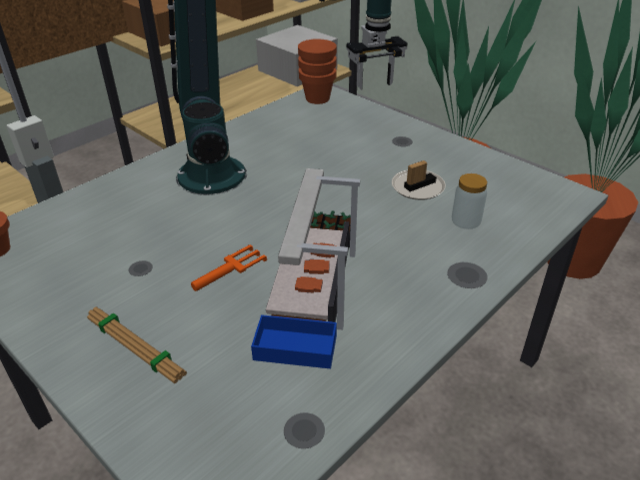

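The top view shows the slab running from (265,270) to (430,180), with the blue tray at its upper-right end and the seedlings at the lower left. The scraper is on the saucer at (125,250), with its longer free foot end to the left. The scene view shows the same layout. Next I'll view enlarged crops and the tool's usage text.

```bash
python3 -m handwheel; python3 -m handwheel --help | head -40
python3 - <<'E'
import cv2
im=cv2.imread("pics/top0.png")
cv2.imwrite("pics/c1.png",cv2.resize(im[120:320,240:470],None,fx=3,fy=3,interpolation=cv2.INTER_CUBIC))
cv2.imwrite("pics/c2.png",cv2.resize(im[205:295,85:170],None,fx=6,fy=6,interpolation=cv2.INTER_CUBIC))
E
```

```text
invalid input
invalid input: not JSON, or not a number
```

View pics/c1.png

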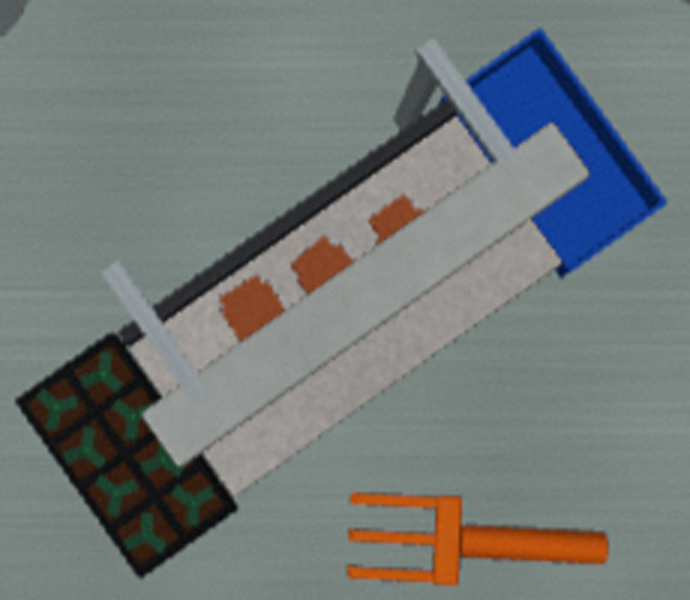

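View pics/c2.png

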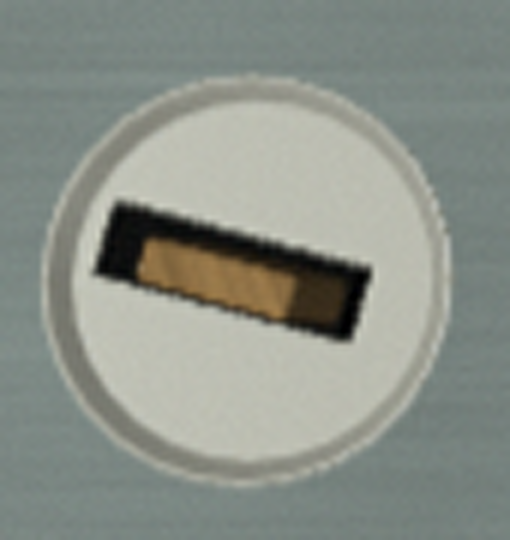

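The crops show these corners. Slab near edge: (235,495) to (560,265). Blue tray rim: (540,30), (665,200), (565,275). Seed tray: (18,402), (140,575), (235,508). Shards: about (252,308), (320,265), (397,215). Foot top, in the second crop: (118,203), (372,268), (352,342), (95,275).

```bash
cat > h.py <<'E'
import numpy as np
from workcell import arm
from scipy.spatial.transform import Rotation as Ro
def ray(n,u,v,z):
    p=arm.camera_params(n);f=240/np.tan(np.radians(p['vfov'])/2)
    d=p['R'].T@[(u-p['cx'])/f,(v-p['cy'])/f,1];c=-p['R'].T@p['t']
    return (c+d*(z-c[2])/d[2])
def proj(n,X):
    p=arm.camera_params(n);f=240/np.tan(np.radians(p['vfov'])/2)
    q=p['R']@np.array(X)+p['t'];return f*q[0]/q[2]+p['cx'],f*q[1]/q[2]+p['cy']
def R():
    q=arm.observe()['eef_rot'];return Ro.from_quat(np.r_[q[1:],q[0]])
E
python3 - <<'E'
from h import *
np.set_printoptions(precision=4,suppress=True)
A=lambda pts,z:np.array([ray("top",240+x/3,120+y/3,z)[:2] for x,y in pts])
B=lambda pts,z:np.array([ray("top",85+x/6,205+y/6,z)[:2] for x,y in pts])
s=A([(235,495),(560,265)],.06);print("slab near",s,np.linalg.norm(s[0]-s[1]))
d=(s[0]-s[1]);print("yaw",np.arctan2(-d[0],d[1]))
y=np.arctan2(-d[0],d[1]);ex=np.array([np.cos(y),np.sin(y)]);print("slab c from near",s.mean(0)+.07*ex)
c=A([(540,30),(665,200),(565,275)],.045);print("tray",c,np.linalg.norm(np.diff(c,axis=0),axis=1),(c[0]+c[1])/2)
e=c[0]-c[1];print("yaw",np.arctan2(e[1],e[0]));
g=A([(18,402),(140,575),(235,508)],.038);e=g[0]-g[1];print("seed",g,np.linalg.norm(np.diff(g,axis=0),axis=1),np.arctan2(e[1],e[0]),(g[0]+g[2])/2)
f=B([(118,203),(372,268),(352,342),(95,275)],.027);print("foot",f,f.mean(0))
e=f[0]+f[3]-f[1]-f[2];print(np.linalg.norm(e)/2,np.arctan2(e[1],e[0]))
print("saucer",B([(46,280),(450,280),(247,75),(247,486)],.014).mean(0))
print("shards",A([(252,308),(320,265),(397,215)],.071))
print("lamp top",A([(145,412),(183,467),(555,125),(590,172)],.232))
print("jar",ray("top",131,157,.135), R().as_matrix())
E
```

```text
slab near [[ 0.4283 -0.0684]
 [ 0.6041 -0.3181]] 0.3053870835919876
yaw 0.6131600653805348
slab c from near [ 0.5734 -0.153 ]
tray [[ 0.7904 -0.3073]
 [ 0.6564 -0.4033]
 [ 0.5978 -0.3246]] [0.1648 0.098 ] [ 0.7234 -0.3553]
yaw 0.621234950578031
seed [[ 0.4999  0.1002]
 [ 0.3662  0.0052]
 [ 0.4176 -0.0682]] [0.164  0.0896] 0.6181996429722476 [0.4587 0.016 ]
foot [[0.5361 0.4339]
 [0.5105 0.3341]
 [0.4816 0.3414]
 [0.5079 0.4423]] [0.5091 0.3879]
0.10362448597660583 1.317831404743751
saucer [0.5063 0.387 ]
shards [[ 0.5703 -0.0815]
 [ 0.6031 -0.1333]
 [ 0.6413 -0.1922]]
lamp top [[ 0.4886 -0.0098]
 [ 0.4521 -0.0351]
 [ 0.6809 -0.2847]
 [ 0.6491 -0.3078]]
jar [0.7094 0.3396 0.135 ] [[-0.9053  0.4248 -0.001 ]
 [ 0.4248  0.9053 -0.0016]
 [ 0.0002 -0.0019 -1.    ]]
```

The slab is at (0.575, -0.151) with yaw 0.617, and the tray midpoint agrees with it. The scraper is at (0.509, 0.388) with yaw 1.318, and its foot measures 104 mm against 100 given. The rows have no tilt term, so I'll test in free air whether a pose beyond reach makes the tool lean.

```bash
python3 -m handwheel '[[0,0,50,0,0],[0,0,100,0,0],[0,0,150,0,0],[0,0,200,0,0],[0,0,250,0,0],[0,0,300,0,0],[0,0,350,0,0],[0,0,400,0,0],[0,0,400,0,0],[0,0,400,0,0]]'; python3 -c "
from h import *;o=arm.observe();print(R().as_matrix().round(3),o['joint_positions'].round(3))"
```

```text
time_s: 1.1
tool_pos: [0.3707, 0.7898, 0.1753]
eef_rot: [0.005, 0.218, 0.976, 0.023]
wrist_force: [0.3, -0.7, -0.4]
opening: 0.0943
gripper_force: 0.0
[[-0.905  0.424  0.02 ]
 [ 0.425  0.904  0.042]
 [-0.     0.046 -0.999]] [ 1.066  0.907  0.274  0.003  1.914 -0.065]
```

It does lean slightly, by 0.046 rad outward. I'll push further and see whether the lean grows and stays.

```bash
python3 -m handwheel '[[0,0,100,0,0],[0,0,200,0,0],[0,0,300,0,0],[0,0,400,0,0],[0,0,400,0,0],[0,0,400,0,0]]'; python3 -c "
from h import *;o=arm.observe();print(R().as_matrix().round(3),o['joint_positions'].round(3))"
```

```text
time_s: 1.7
tool_pos: [0.3875, 0.8256, 0.1124]
eef_rot: [0.01, 0.217, 0.975, 0.043]
wrist_force: [0.0, 0.3, 0.1]
opening: 0.0942
gripper_force: 0.0
[[-0.905  0.423  0.037]
 [ 0.425  0.902  0.079]
 [ 0.     0.088 -0.996]] [ 1.068  0.981  0.275  0.006  1.799 -0.063]
```

```bash
python3 -m handwheel '[[0,0,-50,0,0],[0,0,-100,0,0],[0,0,-150,0,0],[0,0,-200,0,0],[0,0,-250,0,0],[0,0,-250,0,0]]'; python3 -c "
from h import *;o=arm.observe();print(R().as_matrix().round(3),o['joint_positions'].round(3))"
```

```text
time_s: 2.3
tool_pos: [0.2795, 0.5962, 0.0905]
eef_rot: [0.009, 0.217, 0.975, 0.042]
wrist_force: [0.3, -0.5, 0.7]
opening: 0.0939
gripper_force: 0.0
[[-0.905  0.423  0.036]
 [ 0.425  0.902  0.077]
 [ 0.     0.085 -0.996]] [ 1.042  0.308  1.344  0.008  1.405 -0.091]
```

The lean persists and adds up from call to call, so pushing outward past reach at a chosen azimuth tilts the tool.

Plan:
1. Pinch the scraper with the tool near vertical, and yaw it on the saucer to the slab's yaw.
2. Release it and lean the empty tool at azimuth of about 0.6.
3. Re-grasp it leaning and do the job.

```bash
cat >> h.py <<'E'
def go(t,turnx=None):
    "row shift (mm) to TCP t; turn (deg) to bring tool x to azimuth turnx"
    o=arm.observe();r=R();m=r.as_matrix()
    out=[(r.inv().apply(np.array(t)-o['tool_pos'])*1000).round(1)]
    if turnx is not None:
        v=r.inv().apply([np.cos(turnx),np.sin(turnx),0]);out.append(np.degrees(np.arctan2(v[1],v[0])).round(1))
    return out
E
python3 -c "
from h import *
print(go([.5052,.372,.16],1.318),go([.5052,.372,.043],1.318))"
```

```text
[array([-299.6, -100.8,  -78.4]), np.float64(79.3)] [array([-299.6, -110.7,   38.1]), np.float64(79.3)]
```

```bash
python3 -m handwheel '[[0.3,0,0,-40,8],[0.3,-20,-10,-78,16],[0.3,-60,-20,-78,24],[0.3,-100,-34,-78,32],[0.3,-140,-47,-78,40],[0.3,-180,-61,-78,48],[0.3,-220,-74,-78,56],[0.3,-260,-87,-78,64],[0.3,-285,-96,-78,72],[0.3,-300,-101,-78,79.3],[0.3,-300,-101,-78,79.3]]'
python3 - <<'E'
from h import *;import cv2
print(go([.5052,.372,.043],1.318),arm.observe()['joint_positions'].round(2))
im=arm.read_camera("top");cv2.imwrite("pics/t1.png",cv2.resize(im[150:330,60:260,::-1],None,fx=3,fy=3,interpolation=cv2.INTER_CUBIC))
E
```

```text
time_s: 3.4
tool_pos: [0.5094, 0.3736, 0.1602]
eef_rot: [-0.02, 0.791, 0.611, 0.04]
wrist_force: [0.1, 0.1, -0.4]
opening: 0.0657
gripper_force: 0.0
[array([-12.7,  -5.6, 116.5]), np.float64(-0.2)] [0.52 0.22 1.31 0.05 1.54 0.77]
```

View pics/t1.png

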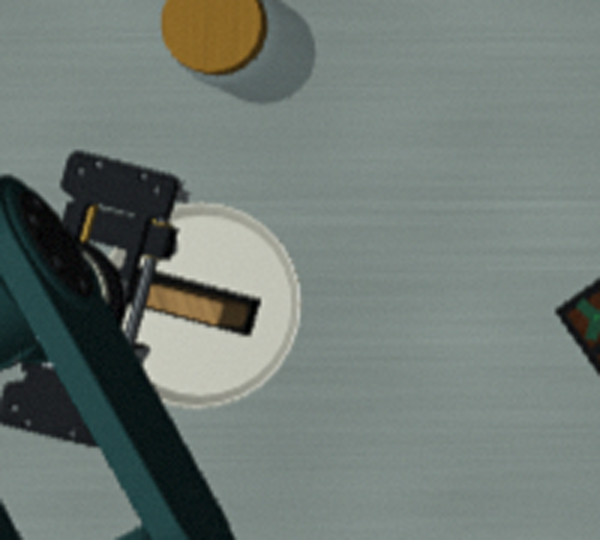

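The open fingers straddle the grip plate, aligned with it. I'll descend and pinch.

```bash
python3 -m handwheel '[[0.3,-4,-2,30,0],[0.3,-10,-5,65,0],[0.3,-13,-6,95,0],[0.3,-13,-6,112,0],[0.3,-13,-6,116,0],[0.9,-13,-6,116,0],[0.9,-13,-6,116,0],[0.9,-13,-6,116,0],[0.9,-13,-6,116,0],[0.9,-13,-6,116,0],[0.9,-13,-6,116,0]]' 20; python3 -c "
from h import *
print(go([.4923,.378,.058],0.617),go([.4923,.378,.044],0.617))"
```

```text
time_s: 4.55
tool_pos: [0.5033, 0.3735, 0.0438]
eef_rot: [-0.02, 0.79, 0.612, 0.04]
wrist_force: [1.4, -0.5, 0.2]
opening: 0.0215
gripper_force: 0.6
[array([  2.8, -11.5, -14.2]), np.float64(40.3)] [array([  1.6, -11.7,  -0.2]), np.float64(40.3)]
```

```bash
python3 -m handwheel '[[0.9,0,0,0,0],[0.9,0,0,0,0],[0.9,0,0,-16,0],[0.9,0,-1,-16,8],[0.9,1,-3,-16,16],[0.9,1,-6,-16,24],[0.9,2,-9,-16,32],[0.9,3,-11.5,-16,40.3],[0.9,3,-11.5,-16,40.3],[0.9,3,-11.5,-8,40.3],[0.9,2,-11.5,-2,40.3],[0.9,2,-11.5,0,40.3],[0.9,2,-11.5,0,40.3]]' 20; python3 -c "
from h import *;print(arm.observe()['joint_positions'].round(2))"
```

```text
time_s: 5.85
tool_pos: [0.4918, 0.3779, 0.0439]
eef_rot: [-0.032, 0.952, 0.303, 0.029]
wrist_force: [-1.9, -1.5, 3.3]
opening: 0.0178
gripper_force: 20.0
[0.54 0.27 1.49 0.05 1.31 1.48]
```

```bash
python3 -m handwheel '[[0.3,0,0,0,0],[0.3,0,0,0,0],[0.3,0,0,0,0],[0.3,0,0,0,0],[0.3,0,0,-30,0],[0.3,0,0,-70,0],[0.3,0,0,-110,0],[0.3,0,0,-160,0],[0.3,0,10,-210,0],[0.3,0,20,-250,0],[0.3,50,30,-260,0],[0.3,100,40,-260,0],[0.3,150,50,-260,0],[0.3,200,50,-260,0],[0.3,250,50,-260,0],[0.3,300,50,-260,0],[0.3,350,50,-260,0],[0.3,400,50,-260,0],[0.3,450,50,-260,0],[0.3,500,50,-260,0]]'; python3 -c "
from h import *;print(R().as_matrix().round(3),arm.observe()['joint_positions'].round(2))"
```

```text
time_s: 7.85
tool_pos: [0.7186, 0.4717, 0.2565]
eef_rot: [-0.038, 0.951, 0.302, 0.052]
wrist_force: [0.3, -0.8, 0.1]
opening: 0.066
gripper_force: 0.0
[[ 0.812  0.578  0.075]
 [ 0.57  -0.815  0.104]
 [ 0.122 -0.042 -0.992]] [0.49 0.81 0.27 0.06 1.94 1.47]
```

```bash
python3 -m handwheel '[[0.3,100,0,-60,0],[0.3,200,0,-120,0],[0.3,300,0,-180,0],[0.3,400,0,-240,0],[0.3,500,0,-300,0],[0.3,500,0,-300,0],[0.3,500,0,-300,0],[0.3,500,0,-300,0]]'; python3 -c "
from h import *;print(R().as_matrix().round(3),arm.observe()['joint_positions'].round(2))"
```

```text
time_s: 8.65
tool_pos: [0.7115, 0.4726, 0.2924]
eef_rot: [-0.044, 0.95, 0.301, 0.071]
wrist_force: [1.0, -0.4, -0.6]
opening: 0.0658
gripper_force: 0.0
[[ 0.809  0.578  0.109]
 [ 0.565 -0.815  0.127]
 [ 0.162 -0.041 -0.986]] [0.5  0.77 0.27 0.06 1.94 1.48]
```

```bash
P='from h import *;m=R().as_matrix();print("LEAN",m[:2,2].round(3),arm.observe()["joint_positions"].round(2))'
python3 -m handwheel '[[0.3,500,0,-50,0]]'|sed -n 2p; python3 -c "$P"
python3 -m handwheel '[[0.3,500,0,-50,0],[0.3,500,0,-50,0],[0.3,500,0,-50,0]]'|sed -n 2p; python3 -c "$P"
python3 -m handwheel '[[0.3,50,0,0,0],[0.3,50,0,0,0]]'|sed -n 2p; python3 -c "$P"
python3 -m handwheel '[[0.3,500,0,-500,0],[0.3,500,0,-500,0]]'|sed -n 2p; python3 -c "$P"
```

```text
tool_pos: [0.7243, 0.4828, 0.288]
LEAN [0.138 0.146] [0.5  0.78 0.27 0.07 1.89 1.48]
tool_pos: [0.7457, 0.5019, 0.2652]
LEAN [0.17  0.168] [0.5  0.81 0.27 0.07 1.82 1.49]
tool_pos: [0.7582, 0.5121, 0.2566]
LEAN [0.194 0.184] [0.51 0.82 0.28 0.07 1.78 1.49]
tool_pos: [0.7477, 0.5033, 0.3104]
LEAN [0.229 0.207] [0.5  0.76 0.27 0.07 1.8  1.49]
```

```bash
P='from h import *;m=R().as_matrix();a=m[:2,2];print("LEAN",a.round(3),np.degrees(np.arcsin(np.hypot(*a))).round(1),np.arctan2(a[1],a[0]).round(3),arm.observe()["joint_positions"].round(2))'
python3 -m handwheel '[[0.3,40,50,-10,0],[0.3,100,100,-20,0],[0.3,400,150,-100,0],[0.3,400,150,-100,0]]'|sed -n 2p; python3 -c "$P"
python3 -m handwheel '[[0.3,500,50,-200,0],[0.3,500,50,-200,0]]'|sed -n 2p; python3 -c "$P"
python3 -m handwheel '[[0.3,500,0,-300,0],[0.3,500,0,-300,0]]'|sed -n 2p; python3 -c "$P"
python3 -m handwheel '[[0.3,500,0,-300,0],[0.3,500,0,-300,0]]'|sed -n 2p; python3 -c "$P"
python3 -m handwheel '[[0.3,500,0,-300,0],[0.3,500,0,-300,0]]'|sed -n 2p; python3 -c "$P"
```

```text
tool_pos: [0.8, 0.4486, 0.3111]
LEAN [0.266 0.227] 20.5 0.706 [0.41 0.77 0.27 0.1  1.75 1.41]
tool_pos: [0.8038, 0.4516, 0.3319]
LEAN [0.302 0.248] 23.0 0.687 [0.41 0.75 0.27 0.11 1.73 1.41]
tool_pos: [0.7953, 0.4532, 0.3684]
LEAN [0.336 0.266] 25.4 0.67 [0.41 0.71 0.27 0.11 1.73 1.42]
tool_pos: [0.7865, 0.4529, 0.4042]
LEAN [0.369 0.284] 27.7 0.656 [0.42 0.67 0.27 0.11 1.72 1.43]
tool_pos: [0.7771, 0.4514, 0.4384]
LEAN [0.4   0.301] 30.0 0.645 [0.42 0.63 0.27 0.11 1.72 1.43]
```

```bash
P='from h import *;m=R().as_matrix();a=m[:2,2];print("LEAN",np.degrees(np.arcsin(np.hypot(*a))).round(1),np.arctan2(a[1],a[0]).round(3),arm.observe()["joint_positions"].round(2))'
python3 -m handwheel '[[0.3,500,0,-200,0],[0.3,500,0,-200,0]]'|sed -n 2p; python3 -c "$P"
python3 -m handwheel '[[0.3,500,0,-200,0],[0.3,500,0,-200,0]]'|sed -n 2p
python3 -m handwheel '[[0.3,500,0,-200,0],[0.3,500,0,-200,0]]'|sed -n 2p;python3 -c "$P"
python3 -m handwheel '[[0.3,500,0,-200,0],[0.3,500,0,-200,0]]'|sed -n 2p; python3 -c "$P"
python3 -m handwheel '[[0.3,500,0,-100,0],[0.3,500,0,-100,0]]'; python3 -c "$P"
python3 - <<'E'
from h import *;import cv2
im=arm.read_camera("top");cv2.imwrite("pics/t2.png",cv2.resize(im[205:295,85:170,::-1],None,fx=6,fy=6,interpolation=cv2.INTER_CUBIC))
E
```

```text
tool_pos: [0.7744, 0.4552, 0.462]
LEAN 32.5 0.637 [0.42 0.61 0.27 0.11 1.7  1.44]
tool_pos: [0.7704, 0.4577, 0.4864]
tool_pos: [0.7645, 0.4586, 0.5137]
LEAN 37.3 0.624 [0.43 0.56 0.27 0.12 1.66 1.45]
tool_pos: [0.7575, 0.4581, 0.5418]
LEAN 39.7 0.619 [0.43 0.53 0.27 0.12 1.65 1.46]
time_s: 11.65
tool_pos: [0.7594, 0.4637, 0.5592]
eef_rot: [-0.112, 0.891, 0.274, 0.343]
wrist_force: [0.4, -0.3, -0.0]
opening: 0.0658
gripper_force: 0.0
LEAN 42.3 0.614 [0.44 0.52 0.27 0.12 1.61 1.46]
```

View pics/t2.png

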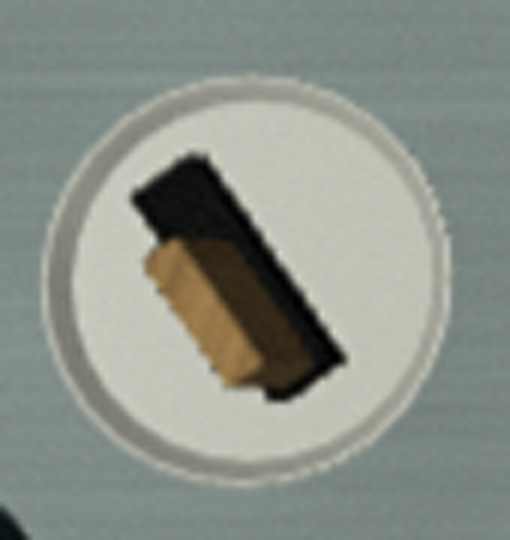

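The scraper stands upright with its front corners at (133,197) and (205,155) and its rear right corner at (345,360). At 42° the gripper body would clear the bar by only about 1.5 mm, so I'll lean a few degrees more.

```bash
P='from h import *;m=R().as_matrix();a=m[:2,2];print("LEAN",np.degrees(np.arcsin(np.hypot(*a))).round(1),np.arctan2(a[1],a[0]).round(3),arm.observe()["joint_positions"].round(2))'
python3 -m handwheel '[[0.3,500,0,0,0],[0.3,500,0,0,0]]'|sed -n 2p; python3 -c "$P"
python3 -m handwheel '[[0.3,500,0,100,0],[0.3,500,0,100,0]]'|sed -n 2p; python3 -c "$P"
python3 -m handwheel '[[0.3,500,0,100,0],[0.3,500,0,100,0]]'; python3 -c "$P"
python3 - <<'E'
from h import *
np.set_printoptions(precision=4,suppress=True)
f=np.array([ray("top",85+x/6,205+y/6,.027)[:2] for x,y in[(133,197),(205,155),(345,360)]])
c=(f[0]+f[2])/2;e=f[1]-f[2];yaw=np.arctan2(e[1],e[0]);print(f,c,np.linalg.norm(e),yaw)
m=R().as_matrix();z=m[:,2]
g=np.r_[c-.026*np.array([np.cos(yaw),np.sin(yaw)]),.007+.05]
t=g+.0188*z;print("tcp",t,"yvec",m[:,1],z)
print(go(t-.1*z,yaw),go(t,yaw))
E
```

```text
tool_pos: [0.7703, 0.475, 0.5641]
LEAN 44.6 0.611 [0.44 0.53 0.28 0.12 1.57 1.47]
tool_pos: [0.7883, 0.4912, 0.5613]
LEAN 47.0 0.608 [0.45 0.55 0.28 0.11 1.5  1.47]
time_s: 12.3
tool_pos: [0.8033, 0.5049, 0.5612]
eef_rot: [-0.127, 0.869, 0.266, 0.398]
wrist_force: [0.5, -0.0, -0.8]
opening: 0.0657
gripper_force: 0.0
LEAN 49.4 0.606 [0.46 0.57 0.28 0.11 1.44 1.47]
[[0.5385 0.4281]
 [0.5549 0.4002]
 [0.4746 0.344 ]] [0.5065 0.386 ] 0.09801489668660186 0.6104756160110113
tcp [0.497  0.3793 0.0448] yvec [ 0.5632 -0.8263 -0.0086] [ 0.6242  0.4322 -0.6509]
[array([-603.3,  -64.3,   -9.4]), np.float64(-1.1)] [array([-603.3,  -64.3,   90.6]), np.float64(-1.1)]
```

```bash
python3 -m handwheel '[[0.3,-45,-5,-9,-0.7],[0.3,-90,-10,-9,-0.7],[0.3,-135,-15,-9,-0.7],[0.3,-180,-20,-9,-0.7],[0.3,-225,-25,-9,-0.7],[0.3,-270,-30,-9,-0.7],[0.3,-315,-35,-9,-0.7],[0.3,-360,-40,-9,-0.7],[0.3,-405,-45,-9,-0.7],[0.3,-450,-50,-9,-0.7],[0.3,-495,-55,-9,-0.7],[0.3,-535,-60,-9,-0.7],[0.3,-570,-64,-9,-0.7],[0.3,-592,-64,-9,-0.7],[0.3,-603,-64,-9,-0.7],[0.3,-603,-64,-9,-0.7],[0.3,-603,-64,-9,-0.7]]'; python3 -c "
from h import *;print(go([.497,.3793,.0448]),R().as_matrix().round(3),arm.observe()['joint_positions'].round(2))"
```

```text
time_s: 14.0
tool_pos: [0.4366, 0.3365, 0.113]
eef_rot: [-0.125, 0.866, 0.271, 0.401]
wrist_force: [-0.2, -0.7, 0.1]
opening: 0.0659
gripper_force: 0.0
[array([ -4.1,  -0.9, 100.5])] [[ 0.531  0.569  0.627]
 [ 0.369 -0.822  0.434]
 [ 0.763  0.001 -0.647]] [ 0.51 -0.41  2.24  0.17  0.45  1.35]
```

```bash
python3 -m handwheel '[[0.3,-2,-1,40,0],[0.3,-4,-1,75,0],[0.3,-4,-1,95,0],[0.3,-4,-1,100,0],[0.3,-4,-1,100,0],[0.9,-4,-1,100,0],[0.9,-4,-1,100,0],[0.9,-4,-1,100,0],[0.9,-4,-1,100,0],[0.9,-4,-1,100,0],[0.9,-4,-1,100,0],[0.9,-4,-1,100,0]]' 30
cat > kin.py <<'E'
from h import *
from scipy.optimize import least_squares
lim=np.array([[-3.1,3.1],[-.76,2.03],[.27,2.55],[-1.08,4.22],[.17,2.65],[-2.57,2.57]])
def fk(q,p):
    h,r0,a,b,L,e=p;Y=lambda t:Ro.from_euler('y',t);Z=lambda t:Ro.from_euler('z',t)
    A=Z(q[0])*Y(q[1]);B=A*Y(q[2]);T=B*Z(q[3])*Y(q[4])
    pos=Z(q[0]).apply([r0,0,h])+A.apply([0,0,a])+B.apply([e,0,b])+T.apply([0,0,L])
    return pos,T*Z(q[5]+np.pi/2)
D=[([1.029,.0879,1.372,0,1.6836,-.103],[.2334,.4975,.2044]),([1.066,.907,.274,.003,1.914,-.065],[.3707,.7898,.1753]),
([1.068,.981,.275,.006,1.799,-.063],[.3875,.8256,.1124]),([1.042,.308,1.344,.008,1.405,-.091],[.2795,.5962,.0905]),
([.52,.22,1.31,.05,1.54,.77],[.5094,.3736,.1602]),([.46,.57,.28,.11,1.44,1.47],[.8033,.5049,.5612]),([.51,-.41,2.24,.17,.45,1.35],[.4366,.3365,.113])]
s=least_squares(lambda p:np.concatenate([fk(q,p)[0]-x for q,x in D]),[.3,0,.4,.4,.25,0])
P=s.x
if __name__=="__main__":
    np.set_printoptions(precision=3,suppress=True)
    print(P,abs(s.fun).max()); o=arm.observe();q0=o['joint_positions'];print(fk(q0,P)[0]-o['tool_pos'],(fk(q0,P)[1].inv()*R()).magnitude())
    Rt=R();z=Rt.as_matrix()[:,2];c=np.array([.575,-.151]);ex=np.array([.8156,.5786]);ey=np.array([-.5786,.8156])
    for zz in(.065,.1):
      for y in(.133,0,-.15,-.2):
        for x in(.02,-.03,-.09,-.13,-.17):
          g=np.r_[c+(x-.026)*ex+y*ey,zz+.05]+.0188*z
          f=lambda q:np.r_[(fk(q,P)[0]-g)*10,(fk(q,P)[1]*Rt.inv()).as_rotvec()]
          r=least_squares(f,np.clip(q0+[-.6,.1,0,.3,.1,0],lim[:,0]+.01,lim[:,1]-.01),bounds=(lim[:,0],lim[:,1]))
          print(zz,y,x,r.cost.round(5),r.x)
E
python3 kin.py
```

```text
time_s: 15.2
tool_pos: [0.4954, 0.3788, 0.0436]
eef_rot: [-0.125, 0.866, 0.271, 0.4]
wrist_force: [-0.5, -0.4, 2.1]
opening: 0.018
gripper_force: 30.0
[ 0.131 -0.029  0.472  0.519  0.38   0.073] 0.05020181959097775
[ 0.046 -0.037 -0.003] 3.134045742546669e-16
0.065 0.133 0.02 0.0 [-0.648 -0.214  2.127  0.937  1.114 -0.074]
0.065 0.133 -0.03 0.0 [-0.796 -0.242  2.149  0.921  1.229 -0.159]
0.065 0.133 -0.09 0.0 [-0.982 -0.252  2.156  0.89   1.369 -0.269]
0.065 0.133 -0.13 0.0 [-1.106 -0.243  2.15   0.861  1.458 -0.347]
0.065 0.133 -0.17 0.0 [-1.226 -0.222  2.134  0.827  1.539 -0.426]
0.065 0 0.02 0.0 [-0.735  0.071  1.863  0.937  1.167 -0.145]
0.065 0 -0.03 0.0 [-0.842  0.054  1.881  0.922  1.246 -0.21 ]
0.065 0 -0.09 0.0 [-0.974  0.049  1.887  0.897  1.344 -0.289]
0.065 0 -0.13 0.0 [-1.062  0.054  1.881  0.875  1.408 -0.342]
0.065 0 -0.17 0.0 [-1.148  0.066  1.868  0.852  1.469 -0.394]
0.065 -0.15 0.02 0.0 [-0.788  0.36   1.512  0.912  1.244 -0.124]
0.065 -0.15 -0.03 0.0 [-0.87   0.348  1.528  0.904  1.303 -0.178]
0.065 -0.15 -0.09 0.0 [-0.969  0.344  1.534  0.888  1.376 -0.24 ]
0.065
[... 1001 characters left out ...]
-0.285]
0.1 0 -0.17 0.0 [-1.148  0.03   1.832  0.847  1.518 -0.339]
0.1 -0.15 0.02 0.0 [-0.788  0.33   1.479  0.897  1.283 -0.072]
0.1 -0.15 -0.03 0.0 [-0.87   0.318  1.495  0.891  1.343 -0.127]
0.1 -0.15 -0.09 0.0 [-0.969  0.314  1.5    0.879  1.417 -0.19 ]
0.1 -0.15 -0.13 0.0 [-1.035  0.317  1.495  0.869  1.467 -0.231]
0.1 -0.15 -0.17 0.0 [-1.101  0.326  1.484  0.856  1.517 -0.27 ]
0.1 -0.2 0.02 0.0 [-0.8    0.428  1.346  0.889  1.315 -0.052]
0.1 -0.2 -0.03 0.0 [-0.876  0.416  1.362  0.885  1.369 -0.104]
0.1 -0.2 -0.09 0.0 [-0.968  0.412  1.368  0.876  1.437 -0.163]
0.1 -0.2 -0.13 0.0 [-1.029  0.416  1.363  0.867  1.484 -0.201]
0.1 -0.2 -0.17 0.0 [-1.089  0.424  1.351  0.857  1.531 -0.237]
```

Held at 30 N. The target poses are inside the joint ranges. Next I'll work out the carry shifts, in tool axes.

```bash
cat >> h.py <<'E'
OFF=np.array([-.0111,-.0072,.0366]);c0=np.array([.575,-.151]);ex=np.array([.8156,.5786]);ey=np.array([-.5786,.8156])
def S(x,y,z): return np.r_[c0+x*ex+y*ey,z]+OFF   # TCP for scraper origin at slab x,y and height z
def slab():
    o=arm.observe();p=o['tool_pos']-OFF;d=p[:2]-c0;return np.r_[d@ex,d@ey,p[2]].round(4),o['wrist_force'].round(1)
E
python3 - <<'E'
from h import *
print("lift",go(arm.observe()['tool_pos']+[0,0,.12]));print("A",go(S(-.135,.133,.105)))
print("mid",go(S(-.25,.25,.12)),slab())
# shard extents from the scene picture
for u,v in[(296,284),(324,286),(303,266),(330,268)]:
    d=ray("scene",u,v,.071)[:2]-c0;print((d@ex).round(3),(d@ey).round(3))
E
```

```text
lift [array([ 91.3,   0.1, -77.8])]
A [array([-176. ,  348.9, -357.3])]
mid [array([-239.9,  233.2, -455.5])] (array([0.2548, 0.4776, 0.007 ]), array([-0.5, -0.4,  2.1]))
-0.012 -0.081
0.052 -0.079
-0.007 -0.017
0.057 -0.015
```

```bash
cat > kin2.py <<'E'
from h import *
import kin
from scipy.optimize import least_squares
lim=kin.lim
def fk(q,p):
    h,r0,a,b,L,e,l1,f=p;Y=lambda t:Ro.from_euler('y',t);Z=lambda t:Ro.from_euler('z',t)
    A=Z(q[0])*Y(q[1]);B=A*Y(q[2]);C=B*Z(q[3]);T=C*Y(q[4])
    return Z(q[0]).apply([r0,0,h])+A.apply([0,l1,a])+B.apply([e,0,b])+T.apply([f,0,L]),T*Z(q[5]+np.pi/2)
o=arm.observe();D=kin.D+[(o['joint_positions'],o['tool_pos'])]
s=least_squares(lambda p:np.concatenate([fk(q,p)[0]-x for q,x in D]),[.3,0,.4,.4,.25,0,0,0]);P=s.x
def track(pts,Rt,q):
    for g in pts:
        f=lambda q:np.r_[(fk(q,P)[0]-g)*10,(fk(q,P)[1]*Rt.inv()).as_rotvec()]
        r=least_squares(f,np.clip(q,lim[:,0]+.001,lim[:,1]-.001),bounds=(lim[:,0],lim[:,1]));q=r.x
        print(np.round(g,3),r.cost.round(4),q.round(2))
    return q
E
python3 - <<'E'
from kin2 import *
print(P.round(3),abs(s.fun).max());t=o['tool_pos']
a=t+[0,0,.3];b=S(-.135,.133,.3)
pts=[t+[0,0,k*.1] for k in range(4)]+[a+(b-a)*k/8 for k in range(1,9)]+[S(-.135,.133,.1),S(.02,.133,.064)]+[S(.02,y,.064) for y in(0,-.14,-.18)]
track(pts,R(),o['joint_positions'])
E
```

```text
[ 0.149 -0.009  0.45   0.505  0.352  0.098  0.056 -0.004] 0.0019916980789627114
[0.495 0.379 0.044] 0.0 [ 0.53 -0.08  2.16  0.27  0.21  1.26]
[0.495 0.379 0.144] 0.0 [ 0.53 -0.24  2.06  0.13  0.47  1.41]
[0.495 0.379 0.244] 0.0 [ 0.53 -0.33  1.92  0.09  0.69  1.45]
[0.495 0.379 0.344] 0.0 [ 0.53 -0.35  1.74  0.07  0.9   1.48]
[0.481 0.315 0.343] 0.0 [ 0.38 -0.47  1.82  0.21  0.96  1.3 ]
[0.466 0.252 0.342] 0.0 [ 0.17 -0.58  1.88  0.37  1.06  1.09]
[0.451 0.189 0.341] 0.0 [-0.08 -0.67  1.92  0.54  1.21  0.87]
[0.436 0.125 0.34 ] 0.0 [-0.38 -0.71  1.94  0.7   1.39  0.64]
[0.421 0.062 0.339] 0.0 [-0.68 -0.7   1.94  0.82  1.58  0.43]
[ 0.406 -0.001  0.338] 0.0 [-0.93 -0.65  1.91  0.88  1.74  0.26]
[ 0.392 -0.065  0.337] 0.0 [-1.11 -0.56  1.87  0.9   1.85  0.11]
[ 0.377 -0.128  0.337] 0.0 [-1.24 -0.44  1.81  0.89  1.91 -0.02]
[ 0.377 -0.128  0.137] 0.0 [-1.24 -0.34  2.13  0.82  1.63 -0.35]
[ 0.503 -0.038  0.101] 0.0 [-0.76 -0.23  2.14  0.93  1.2  -0.13]
[ 0.58  -0.147  0.101] 0.0 [-0.81  0.07  1.86  0.93  1.23 -0.19]
[ 0.661 -0.261  0.101] 0.0 [-0.84  0.35  1.52  0.91  1.29 -0.16]
[ 0.684 -0.293  0.101] 0.0 [-0.85  0.43  1.42  0.9   1.31 -0.14]
```

The refined kinematic model fits to 2 mm and the high route is feasible. I'll widen the middle a little to stay off the shoulder limit.

```bash
python3 -c "
from kin2 import *
t=o['tool_pos'];print(go(t+[0,0,.3]),go([.49,.125,.344]),go(S(-.135,.133,.3)),go(S(-.135,.133,.1)))
m=np.array([.49,.125,.344]);b=S(-.135,.133,.3)
track([t+[0,0,.1],t+[0,0,.3],(t+[0,0,.3]+m)/2,m,(m+b)/2,b],R(),o['joint_positions'])"
python3 -m handwheel '[[0.9,10,0,-8,0],[0.9,30,0,-26,0],[0.9,60,0,-51,0],[0.9,90,0,-77,0],[0.9,120,0,-102,0],[0.9,150,0,-128,0],[0.9,180,0,-153,0],[0.9,206,0,-175,0],[0.9,222,0,-189,0],[0.9,228,0,-194,0],[0.9,228,0,-194,0]]' 30
```

```text
[array([ 228.4,    0.3, -194.6])] [array([ 131.9,  205.8, -308.2])] [array([ -27.5,  349.1, -483.7])] [array([-179.8,  348.9, -354. ])]
[0.495 0.379 0.144] 0.0 [ 0.53 -0.24  2.06  0.13  0.47  1.41]
[0.495 0.379 0.344] 0.0 [ 0.53 -0.35  1.74  0.07  0.9   1.48]
[0.493 0.252 0.344] 0.0 [ 0.16 -0.52  1.84  0.39  1.04  1.06]
[0.49  0.125 0.344] 0.0 [-0.31 -0.57  1.87  0.68  1.29  0.65]
[ 0.433 -0.001  0.34 ] 0.0 [-0.84 -0.59  1.88  0.86  1.66  0.29]
[ 0.377 -0.128  0.337] 0.0 [-1.24 -0.44  1.81  0.89  1.91 -0.02]
time_s: 16.3
tool_pos: [0.4954, 0.3791, 0.3426]
eef_rot: [-0.125, 0.867, 0.271, 0.4]
wrist_force: [1.1, -0.3, -1.1]
opening: 0.0179
gripper_force: 30.0
```

```bash
python3 -m handwheel '[[0.9,-5,10,-6,0],[0.9,-15,31,-17,0],[0.9,-29,62,-34,0],[0.9,-43,93,-51,0],[0.9,-58,124,-68,0],[0.9,-72,155,-85,0],[0.9,-86,182,-101,0],[0.9,-96,206,-114,0],[0.9,-112,220,-131,0],[0.9,-128,235,-149,0],[0.9,-144,249,-167,0],[0.9,-160,263,-184,0],[0.9,-176,278,-202,0],[0.9,-192,292,-220,0],[0.9,-208,306,-237,0],[0.9,-224,320,-254,0],[0.9,-240,335,-272,0],[0.9,-250,344,-283,0],[0.9,-256,349,-289,0],[0.9,-256,349,-289,0]]' 30; python3 -c "
from h import *;import cv2
print(slab(),R().as_matrix()[:,2].round(3),arm.observe()['joint_positions'].round(2));print(go(S(-.135,.133,.075)),go(S(.01,.133,.075)))
cv2.imwrite('pics/s2.png',arm.read_camera('scene')[100:400,150:480,::-1].repeat(2,0).repeat(2,1))"
```

```text
time_s: 18.3
tool_pos: [0.3768, -0.1285, 0.334]
eef_rot: [-0.126, 0.867, 0.269, 0.4]
wrist_force: [0.6, 0.4, -2.5]
opening: 0.018
gripper_force: 30.0
(array([-0.1354,  0.1325,  0.2974]), array([ 0.6,  0.4, -2.5])) [ 0.625  0.434 -0.649] [-1.24 -0.44  1.81  0.89  1.91 -0.01]
[array([-1.690e+02,  1.000e-01,  1.446e+02])] [array([-75. ,  -1.8, 254.9])]
```

View pics/s2.png

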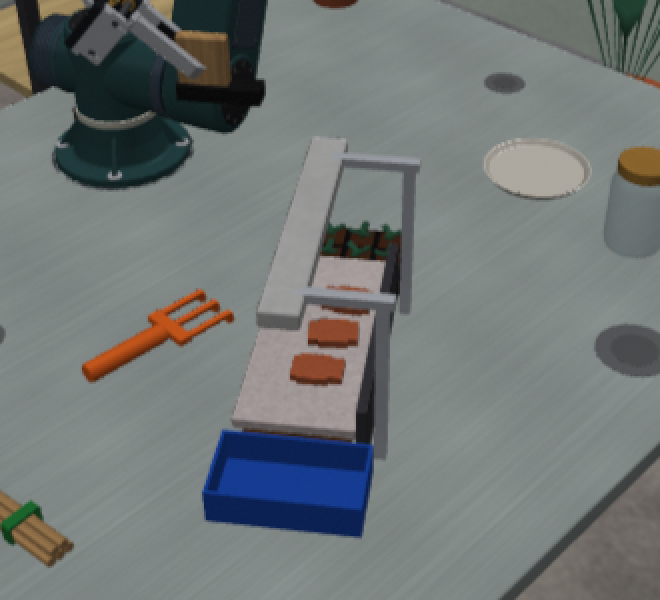

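The scraper is held level at (215,80) in the crop, in front of the slab, with the shards at (317,370), (333,332) and (345,297). I'll lower it and reach in under the bar.

```bash
python3 -m handwheel '[[0.9,-10,0,8,0],[0.9,-35,0,30,0],[0.9,-65,0,55,0],[0.9,-100,0,85,0],[0.9,-130,0,111,0],[0.9,-155,0,132,0],[0.9,-166,0,142,0],[0.9,-169,0,145,0],[0.9,-160,0,155,0],[0.9,-142,0,176,0],[0.9,-123,-1,198,0],[0.9,-104,-1,221,0],[0.9,-88,-1.5,240,0],[0.9,-79,-2,250,0],[0.9,-75,-2,255,0],[0.9,-75,-2,255,0]]' 30; python3 -c "
from h import *
print(slab(),R().as_matrix()[:,2].round(3),arm.observe()['joint_positions'].round(2));print(go(S(.01,.133,.064)),go(S(.024,.133,.064)))"
```

```text
time_s: 19.95
tool_pos: [0.4962, -0.043, 0.1145]
eef_rot: [-0.124, 0.866, 0.272, 0.401]
wrist_force: [0.6, -0.0, -1.1]
opening: 0.0176
gripper_force: 30.0
(array([0.0115, 0.1332, 0.0779]), array([ 0.6, -0. , -1.1])) [ 0.626  0.433 -0.648] [-0.78 -0.26  2.13  0.91  1.24 -0.13]
[array([-11.5,   0.1,   7.9])] [array([-2.5, -0. , 18.5])]
```

```bash
P='from h import *;print(slab())'
python3 -m handwheel '[[0.9,-4,0,3,0],[0.9,-8,0,7,0],[0.9,-11,0,9,0],[0.9,-11,0,9,0]]' >/dev/null; python3 -c "$P"
python3 -m handwheel '[[0.9,-0.8,0,0.6,0],[0.9,-0.8,0,0.6,0]]' >/dev/null; python3 -c "$P"
python3 -m handwheel '[[0.9,-0.8,0,0.6,0],[0.9,-0.8,0,0.6,0]]' >/dev/null; python3 -c "$P"
```

```text
(array([0.0098, 0.1335, 0.0612]), array([-0.3, -0.3, -2.3]))
(array([0.0102, 0.1331, 0.0613]), array([-0.3,  0.7, -1.6]))
(array([0.0103, 0.1332, 0.0604]), array([ 0.7,  0. , -1.2]))
```

```bash
P='from h import *;print(slab())'
python3 -m handwheel '[[0.9,-0.8,0,0.6,0],[0.9,-0.8,0,0.6,0]]' >/dev/null; python3 -c "$P"
python3 -m handwheel '[[0.9,-0.8,0,0.6,0],[0.9,-0.8,0,0.6,0]]' >/dev/null; python3 -c "$P"
python3 -m handwheel '[[0.9,2.6,0,3,0],[0.9,3.9,0,4.6,0],[0.9,3.9,0,4.6,0]]' >/dev/null; python3 -c "$P"
python3 -m handwheel '[[0.9,1.3,0,1.5,0],[0.9,1.3,0,1.5,0]]' >/dev/null; python3 -c "$P"
```

```text
(array([0.0105, 0.133 , 0.0599]), array([-0.1,  0.3,  0.6]))
(array([0.0107, 0.1328, 0.06  ]), array([-2.9,  0.6,  4.9]))
(array([0.0151, 0.1318, 0.0599]), array([-18.7, -10.3,  12.6]))
(array([0.0162, 0.1318, 0.0598]), array([-28.6, -15. ,  17.4]))
```

The scraper touches the slab and then the stop: about 32 N straight back along the slab's x axis. I'll ease to a light contact and start the wipe.

```bash
P='from h import *;print(slab(),R().as_matrix()[:,2].round(3))'
python3 -m handwheel '[[0.9,-0.7,0,-2.3,0],[0.9,-1.4,0,-4.7,0],[0.9,-1.4,0,-4.7,0]]' >/dev/null; python3 -c "$P"
python3 -m handwheel '[[0.9,0,4,0,0],[0.9,0,10,0,0],[0.9,0.1,18,0.1,0],[0.9,0.2,27,0.2,0],[0.9,0.2,36,0.3,0],[0.9,0.3,45,0.4,0],[0.9,0.4,54,0.5,0],[0.9,0.4,63,0.5,0],[0.9,0.5,72,0.6,0],[0.9,0.6,81,0.7,0],[0.9,0.6,90,0.8,0],[0.9,0.7,95,0.8,0],[0.9,0.7,95,0.8,0]]' >/dev/null; python3 -c "$P"
```

```text
(array([0.0134, 0.1334, 0.0598]), array([-1.1, -0.4, -0.9])) [ 0.625  0.433 -0.649]
(array([0.0137, 0.0372, 0.0606]), array([-0.2,  0.7, -1.8])) [ 0.626  0.432 -0.649]
```

```bash
P='from h import *;print(slab())'
python3 -m handwheel '[[0.9,0,4,0.8,0],[0.9,0.2,10,1.2,0],[0.9,0.3,18,1.2,0],[0.9,0.3,27,1.3,0],[0.9,0.4,36,1.3,0],[0.9,0.4,45,1.4,0],[0.9,0.5,54,1.5,0],[0.9,0.5,63,1.6,0],[0.9,0.6,72,1.6,0],[0.9,0.6,81,1.7,0],[0.9,0.7,90,1.8,0],[0.9,0.7,95,1.8,0],[0.9,0.7,95,1.8,0]]' >/dev/null; python3 -c "$P"
python3 -c "
from h import *
import cv2
cv2.imwrite('pics/s3.png',cv2.resize(arm.read_camera('scene')[200:380,230:380,::-1],None,fx=3,fy=3,interpolation=cv2.INTER_CUBIC))"
```

```text
(array([ 0.0144, -0.0579,  0.06  ]), array([-0. ,  0.8, -2.1]))
```

View pics/s3.png

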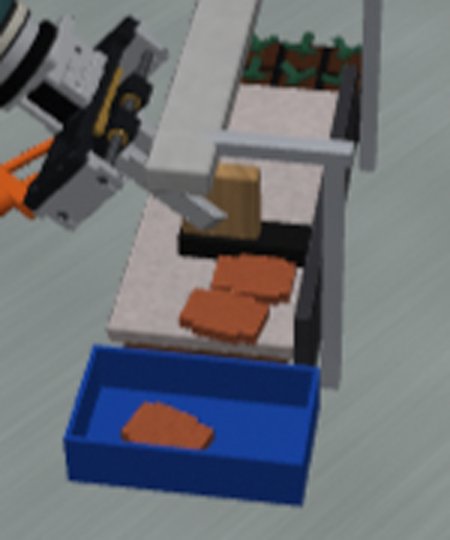

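One shard is in the tray at (165,425), and the other two, at (255,275) and (225,315), are in front of the foot. I'll carry on past the end.

```bash
P='from h import *;print(slab())'
python3 -m handwheel '[[0.9,0,4,0,0],[0.9,0,10,0,0],[0.9,0.1,18,0.1,0],[0.9,0.2,26,0.2,0],[0.9,0.2,34,0.3,0],[0.9,0.3,42,0.4,0],[0.9,0.3,50,0.4,0],[0.9,0.4,57,0.5,0],[0.9,0.4,64,0.5,0],[0.9,0.5,71,0.6,0],[0.9,0.6,78,0.7,0],[0.9,0.6,85,0.7,0],[0.9,0.7,92,0.8,0],[0.9,0.7,98,0.8,0],[0.9,0.7,104,0.9,0],[0.9,0.7,110,0.9,0],[0.9,0.8,116,0.9,0],[0.9,0.8,116,0.9,0]]' >/dev/null; python3 -c "$P"
python3 -c "
from h import *
import cv2
cv2.imwrite('pics/s4.png',cv2.resize(arm.read_camera('scene')[200:380,230:380,::-1],None,fx=3,fy=3,interpolation=cv2.INTER_CUBIC))"
```

```text
(array([ 0.0143, -0.1737,  0.0601]), array([ 0.2, -1.2, -1.7]))
```

View pics/s4.png

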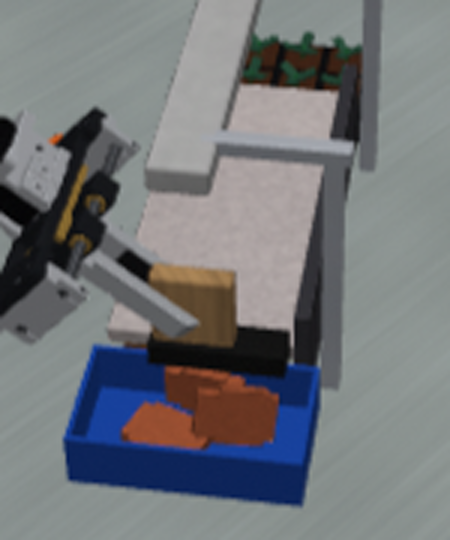

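All three shards are now in the tray, at (165,425), (205,385) and (235,415), and the slab is clear. I'll withdraw and plan the way back.

```bash
python3 -c "
from kin2 import *
t=o['tool_pos'];w=S(-.14,-.174,.068);u=S(-.14,-.174,.3);m=np.array([.49,.125,.344]);v=np.array([.4954,.3788,.344])
for p in(S(.014,-.174,.068),w,u,m,v):print(go(p))
q=track([w,u,(u+m)/2,u*.25+m*.75,m,(m+v)/2,v,v-[0,0,.3]],R(),o['joint_positions'])"
```

```text
[array([ 5.8,  0.8, -5.4])]
[array([ -94.1,    2.5, -122.6])]
[array([  82.4,    2.8, -273.2])]
[array([ 243.3, -447.6,  -96.6])]
[array([ 340.2, -653.1,   16.6])]
[ 0.55  -0.381  0.105] 0.0 [-1.11  0.39  1.46  0.86  1.5  -0.3 ]
[ 0.55  -0.381  0.337] 0.0 [-1.11  0.26  1.16  0.88  1.78  0.02]
[ 0.52  -0.128  0.34 ] 0.0 [-0.89 -0.23  1.65  0.86  1.61  0.16]
[ 0.505 -0.002  0.342] 0.0 [-0.67 -0.44  1.79  0.82  1.49  0.35]
[0.49  0.125 0.344] 0.0 [-0.31 -0.57  1.87  0.68  1.29  0.65]
[0.493 0.252 0.344] 0.0 [ 0.16 -0.52  1.84  0.39  1.04  1.06]
[0.495 0.379 0.344] 0.0 [ 0.53 -0.36  1.74  0.07  0.9   1.48]
[0.495 0.379 0.044] 0.0 [ 0.53 -0.08  2.16  0.26  0.21  1.26]
```

```bash
python3 -m handwheel '[[0.9,3,0,-3,0],[0.9,6,0,-5.4,0],[0.9,-5,0,-19,0],[0.9,-25,1,-42,0],[0.9,-48,1,-69,0],[0.9,-70,2,-95,0],[0.9,-87,2,-115,0],[0.9,-94,2,-123,0],[0.9,-88,2,-128,0],[0.9,-64,2,-148,0],[0.9,-34,2,-174,0],[0.9,-4,2,-199,0],[0.9,26,2,-225,0],[0.9,54,2,-249,0],[0.9,74,2,-266,0],[0.9,82,3,-273,0],[0.9,82,3,-273,0]]'
python3 -c "
from h import *
print(slab());m=np.array([.49,.125,.344]);v=np.array([.4954,.3788,.344]);print(go(m),go(v))
import cv2
cv2.imwrite('pics/s5.png',cv2.resize(arm.read_camera('scene')[200:380,230:380,::-1],None,fx=3,fy=3,interpolation=cv2.INTER_CUBIC))"
```

```text
time_s: 28.15
tool_pos: [0.551, -0.3804, 0.3386]
eef_rot: [-0.123, 0.866, 0.273, 0.4]
wrist_force: [-0.1, 0.0, -2.2]
opening: 0.0177
gripper_force: 30.0
(array([-0.1391, -0.1737,  0.302 ]), array([-0.1,  0. , -2.2]))
[array([ 160.8, -449.6,  176.4])] [array([ 258.6, -654.9,  289.4])]
```

View pics/s5.png

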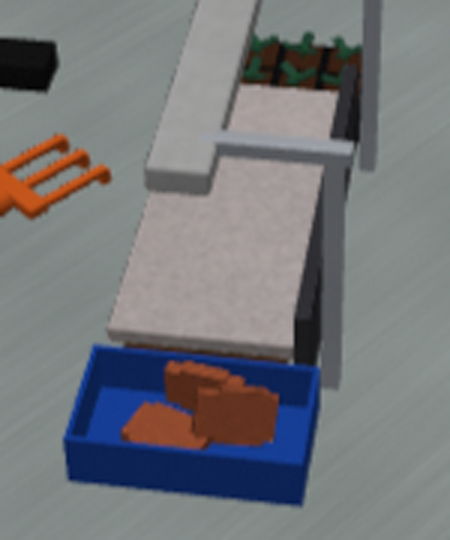

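All three shards lie inside the blue tray, between (125,370) and (280,445), and the slab is clear. Next I'll carry the scraper back over the saucer.

```bash
python3 -m handwheel '[[0.9,7,-20,8,0],[0.9,20,-57,22,0],[0.9,35,-97,38,0],[0.9,49,-137,54,0],[0.9,63,-177,69,0],[0.9,78,-217,85,0],[0.9,92,-257,101,0],[0.9,106,-297,116,0],[0.9,120,-337,132,0],[0.9,135,-377,148,0],[0.9,148,-415,163,0],[0.9,161,-450,176,0],[0.9,173,-476,191,0],[0.9,187,-505,206,0],[0.9,201,-535,222,0],[0.9,215,-564,238,0],[0.9,230,-594,254,0],[0.9,244,-624,272,0],[0.9,255,-647,285,0],[0.9,259,-655,289,0]]'
python3 -m handwheel '[[0.9,0,0,0,0],[0.9,0,0,0,0]]'
python3 -c "
from h import *
v=np.array([.4954,.3788,.0]);print(go(v+[0,0,.06]),go(v+[0,0,.0445]))"
```

```text
time_s: 30.2
tool_pos: [0.4936, 0.3809, 0.3392]
eef_rot: [-0.125, 0.868, 0.274, 0.396]
wrist_force: [-0.8, -0.5, -2.4]
opening: 0.0179
gripper_force: 30.0
time_s: 30.4
tool_pos: [0.4956, 0.3775, 0.3429]
eef_rot: [-0.124, 0.867, 0.271, 0.398]
wrist_force: [0.4, -0.2, -2.2]
opening: 0.0175
gripper_force: 30.0
[array([-214.2,   -1.5,  184.8])] [array([-226. ,   -1.5,  194.9])]
```

```bash
P='from h import *;o=arm.observe();print(o["tool_pos"].round(4),o["wrist_force"].round(1))'
python3 -m handwheel '[[0.9,-20,0,17,0],[0.9,-50,0,43,0],[0.9,-80,0,69,0],[0.9,-110,-1,95,0],[0.9,-140,-1,121,0],[0.9,-170,-1,147,0],[0.9,-195,-1.5,168,0],[0.9,-210,-1.5,181,0],[0.9,-218,-1.5,188,0],[0.9,-221,-1.5,190.5,0],[0.9,-221,-1.5,190.5,0]]' >/dev/null; python3 -c "$P"
python3 -m handwheel '[[0.9,-2,0,1.7,0],[0.9,-3,0,2.5,0],[0.9,-3,0,2.5,0]]'>/dev/null; python3 -c "$P"
```

```text
[0.4974 0.3796 0.0541] [ 0.1 -0.1 -2.3]
[0.4968 0.3804 0.0504] [ 0.1  0.  -2.6]
```

```bash
P='from h import *;o=arm.observe();print(o["tool_pos"].round(4),o["wrist_force"].round(1))'
python3 -m handwheel '[[0.9,-1.5,0,1.3,0],[0.9,-3.8,0,3.2,0],[0.9,-3.8,0,3.2,0],[0.9,-3.8,0,3.2,0]]'>/dev/null; python3 -c "$P"
python3 -m handwheel '[[0.9,-0.8,0,0.6,0],[0.9,-0.8,0,0.6,0]]'>/dev/null; python3 -c "$P"
```

```text
[0.4963 0.38   0.0441] [-0.3  0.2 -2. ]
[0.4965 0.3801 0.0435] [ 0.1  0.4 -1.9]
```

```bash
P='from h import *;o=arm.observe();print(o["tool_pos"].round(4),o["wrist_force"].round(1))'
python3 -m handwheel '[[0.9,-0.6,0,0.5,0],[0.9,-0.6,0,0.5,0]]'>/dev/null; python3 -c "$P"
python3 -m handwheel '[[0.9,-0.6,0,0.5,0],[0.9,-0.6,0,0.5,0]]'>/dev/null; python3 -c "$P"
```

```text
[0.4969 0.3803 0.0435] [-0.4  0.  -0.1]
[0.4973 0.3805 0.0435] [-2.3 -1.2  4.4]
```

The scraper is seated on the saucer, so I'll release it and retreat along the fingers.

```bash
python3 -m handwheel '[[0.3,0,0,0,0],[0.3,0,0,0,0],[0.3,0,0,0,0],[0.3,0,0,0,0],[0.3,0,0,0,0],[0.3,0,0,-10,0],[0.3,0,0,-30,0],[0.3,0,0,-55,0],[0.3,0,0,-80,0],[0.3,0,0,-100,0],[0.3,10,0,-110,0],[0.3,40,0,-135,0],[0.3,70,0,-160,0],[0.3,100,0,-185,0],[0.3,120,0,-200,0],[0.3,120,0,-200,0],[0.3,120,0,-200,0]]'
python3 - <<'E'
from h import *;import cv2
im=arm.read_camera("scene").astype(int)
# wood pixels of the grip plate near the saucer: height check against a standing scraper
u,v=map(int,proj("scene",[.5065,.386,.05]))
w=im[v-40:v+40,u-40:u+40];m=(w[...,0]-w[...,2]>50)
ys,xs=np.nonzero(m);print("wood",xs.min()+u-40,xs.max()+u-40,ys.min()+v-40,ys.max()+v-40,m.sum())
e=np.array([np.cos(.611),np.sin(.611)])
c=np.array([.5083,.3873])
for s,z in((-.048,.087),(.012,.087),(-.048,.027),(.012,.027)):print(np.round(proj("scene",np.r_[c+s*e,z]),0))
E
```

```text
time_s: 34.5
tool_pos: [0.4349, 0.3377, 0.2622]
eef_rot: [-0.124, 0.867, 0.271, 0.4]
wrist_force: [-0.1, 0.1, -0.5]
opening: 0.0658
gripper_force: 0.0
wood 406 425 161 164 58
[403. 160.]
[424. 162.]
[402. 177.]
[422. 179.]
```

The plate's top edge is at rows 161–164 and columns 406–425, where an upright scraper should appear, and the gripper is clear. I'll hand in.

```bash
python3 -c "
from workcell import arm;print(arm.sign_off())"
```

```text
the job is handed in; nothing more can be done
None
```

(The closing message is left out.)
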